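# Show where the pencil sharpener is kept

## Task

The person at the desk wants to know where the pencil sharpener is. Push the sliding lid of the wooden stationery box fully open, without shoving or lifting the box, then point at the sharpener inside: hold the fingertips over it from above, about 3 cm clear, and keep still there for two seconds. Touch nothing inside the box, leave the mug, ink bottle and reading glass alone, and finish still pointing: the program ends with the arm holding that pose.

Things in the scene. Friction and masses are not known exactly. Their poses are not given: they have to be found in the camera images.
- stationery_box: Loose pale wooden box, 86 x 210 x 43 mm (x, y, z), 1 kg, on the desk. Origin: centre of underside; z up; +y along its length, to the end where the lid slides out. Rim 43 mm up. Inside, four bays in a row, each 72 (x) x 46 mm (y), centres y = -75, -25, 25, 75 mm, floor 7 mm up, dividers 31 mm up. The first three hold one small thing each, in any order; the fourth stays under the lid.
- box_lid (a joint): How far the lid has slid out along the box's +y, in m: 0 shut, 0.150 fully open (a stop); shut or a little ajar at the start. Flat wooden lid between the box's sides, top 39 mm above the desk; it cannot be lifted out, slides stiffly (about 1 N; the box itself slips on the desk at about 4 to 10 N) and stays where it is left.
- pull_face (a point): Centre of the upright face of the thumb pull on the lid, 45 mm above the desk; moves with the lid; axes as the box's. The pull is a darker wooden wedge 56 mm wide (x): its upright face looks to the box's -y and rises from the lid (39 mm up) to 52 mm; behind it the wedge slopes down over 38 mm to the lid. Push this face toward +y.
- sharpener_mid (a point): Middle of the pencil sharpener, a small brass-coloured wedge-shaped block 15 x 25 x 12 mm with a steel blade on top, lying loose on the floor of a bay (top about 19 mm above the desk). Origin at its centre, half-way up; z up.
- eraser_mid (a point): Middle of a worn white eraser in a sleeve, 21 x 46 x 12 mm, lying loose in another bay. Origin at its centre, half-way up.
- tealight_mid (a point): Middle of a round tealight candle, 38 mm across and 18 mm high, lying loose in another bay. Origin at its centre, half-way up.
- mug: White mug 83 x 117 x 94 mm standing loose on a leather coaster to the right of the box. Origin: centre of the underside of its bounding box, handle included; handle along its -y.
- ink_bottle: Square ink bottle 54 x 54 x 64 mm with a round cap, loose, beside the box on the robot's side, right. Origin: centre of its underside.
- magnifier: Reading glass 174 x 79 x 14 mm lying flat and loose on the desk to the left of the box; the lid may slide out above it without touching. Origin: centre of its underside; lens toward its +x, handle toward -x.

How it is judged:
On the way, in this order (a step that is already met when the one before it is completed fails the run):
1. the lid is slid fully open (value of joint box_lid above 0.14 m), for 0.2 s.
2. the fingertips hold still just above the sharpener, touching nothing, for two seconds (1.8 s counts) (horizontal distance between the grasp point and sharpener_mid below 0.02 m and z of the grasp point in the frame of sharpener_mid between 0.02 and 0.09 m and contact force between the fingers and anything else below 0.3 N), for 1.8 s.
At the end, for the whole second after the job is handed in: Lid within 10 mm of its stop; grasp point within 20 mm sideways of the sharpener's centre and 20 to 90 mm above it (fingertips up to about 6 cm above its top), fingers touching nothing; box flat, at rest, within 30 mm of where it was, sharpener still lying in it; arm stays there (all of step 2 and value of joint box_lid above 0.14 m and distance of stationery_box from where it was at the start of the episode below 0.03 m and height (world z) of stationery_box below 0.005 m and angle between stationery_box's own z axis and vertical below 0.05 rad and linear speed of stationery_box below 0.01 m/s and z of sharpener_mid in the frame of stationery_box below 0.02 m); the arm keeps its last pose, push and grip.
It fails at once if a thing inside the box is touched (contact force between any of the fingers, the arm and sharpener above 0.2 N or contact force between any of the fingers, the arm and eraser above 0.2 N or contact force between any of the fingers, the arm and tealight above 0.2 N).
It fails at once if the box is shoved more than 3 cm, lifted or tipped (distance of stationery_box from where it was at the start of the episode above 0.03 m or height (world z) of stationery_box above 0.008 m or angle between stationery_box's own z axis and vertical above 0.1 rad).
It fails at once if the mug, ink bottle or reading glass is moved more than 1 cm (distance of any of mug, ink_bottle, magnifier from where it was at the start of the episode above 0.01 m).
It also fails if it takes over 40 s, if anything falls off the work surface, if the arm or the gripper's body presses on something with over 40 N, if the wrist force passes 120 N, or if a joint passes its speed limit or range.

## Robot

A 6-joint arm with a two-finger parallel gripper is mounted at the origin on the work surface; the furniture and walls round the work are solid. World frame = base frame: x ahead of the robot, y to its left, z up, the work surface at z = 0. Lengths are in m, angles in rad, forces in N, time in s.
With the tool pointing down it reaches from about 0.25 to 0.8 m from the base axis. Payload 8.5 kg.
Tool frame: the origin (TCP) lies midway between the tips of the shut fingers; the grasp point (between the pads) lies 19 mm behind it; z points along the fingers, y is the line along which they close (so a half turn about z gives the same grasp; the last joint's range is limited). The gripper opens to 85 mm and grips with 20 to 120 N. Pads are 22 mm wide; open, the fingers measure 114 mm over their backs; the gripper's body (76 mm by 85 mm) begins 54 mm behind the grasp point. The pads swing forward as they close: fully open they stand 13 mm farther back than shut.
Start: joints at [1.222, 0.238, -0.013, 1.319, 0, 1.571], TCP at [0.179, 0.493, 0.231] pointing down, gripper open.
Joint ranges: [-2.66, 2.66], [-1.03, 1.9], [-1.14, 1.46], [-1.82, 2.27], [-1.45, 1.34], [-3.14, 3.14]. Speed limits (rad/s): [2.22, 2.22, 2.79, 3.14, 3.14, 3.14].

## Interface

Orientations are given as a unit quaternion [x, y, z, w].
In Python, from workcell import get_state, get_image, calibration, hand_in gives the robot as it stands.
- The arm moves only by the shell command python3 -m jog 'ROWS' [FORCE]. ROWS is text: rows parted by semicolons, each of 5 numbers parted by spaces: the opening, from 0 (shut) to 1 (fully open), then the shift along the tool's x, y, z in cm, then the turn about the tool's z in rad. A call has 1 to 12 rows; each row is the pose to reach, as a shift and turn from the pose commanded when the call began, along the tool's axes at that moment; what a row does not reach only later rows make up. A row lasts 1/12 s, in which the tool goes at most 41.7 mm and 7.16 degrees, less where a joint would pass 70% of its speed; a pose out of reach is approached as far as the arm can. A call with a gripper value outside its range is refused whole. The fingers move at their own pace and stop on an object; FORCE is the grip in N (left out, the last holds). Time passes only in rows, so rows that repeat a pose let the fingers close. It gives the time, the measured TCP pose, the force, the opening and the grip force at its end, in the units of the state.
- get_state(): the state, without advancing time (a new reading comes with each control period).
- get_image(name): name is "scene" or "top" or "wrist"; returns (picture, depth): 384x512x3 uint8, blue, green, red; 384x512 float32, m along the optical axis (not along the pixel's ray), 0 where there is no reading.
- calibration(name): a dict with "K" (3x3 intrinsics, pixels), "extrinsics" (4x4, takes a point from camera to world coordinates). Camera axes: x right, y down, z forward; pixel columns grow to the right and rows downward; lengths in m; the calibration is good to about 2 mm. A picture is of the moment at which its call begins: read the wrist's pose just before it. calibration takes no time and is no camera call; for the wrist camera it gives the pose at the moment of the call.
- hand_in(): hands the job in; it is judged then, once.
The state is a dict: "clock": time; "q": joint angles; "qd": joint speeds; "joint_efforts": joint torques, N m; "ee_pos": TCP position; "tcp_rot": TCP orientation; "wrist_force": force on the tool from outside, world axes, zero at the start; "moment": the same for the moment, N m; "opening": opening from 0.0 (shut) to 1.0 (fully open); "grip_force": force on a finger pad.
Only numpy, scipy, OpenCV 4.12 (cv2) and the standard library are available. Lean on these libraries where they do the work, as an engineer would, in place of code of your own. Each camera call takes 0.05 s, during which the arm holds its last target. There are 200 camera calls.

## Working session

There is one attempt and no reset: what is moved stays moved. The work goes in short steps, Python scripts to look and compute and a shell command to move; the robot and the scene stay as the last step left them, time stands still between calls to the robot, and variables do not carry over. Pictures are saved under pics/ and viewed, at most 10 in all, crops included, and the job is handed in when it is done.

```bash
mkdir -p pics
python3 - <<'E'
from workcell import *
import cv2,numpy as np
s=get_state();print(s)
for n in("top","scene"):
    p,d=get_image(n);cv2.imwrite(f"pics/{n}0.png",p);np.save(f"pics/{n}0.npy",d)
    c=calibration(n);print(n,np.array(c["K"]).round(1).tolist(),np.array(c["extrinsics"]).round(3).tolist())
E
```

```text
{'clock': 0.0, 'q': array([ 1.22195053e+00,  2.38764155e-01, -1.42489751e-02,  1.31920570e+00,
        1.29926935e-05,  1.57079264e+00]), 'qd': array([ 0.00085648, -0.00033629,  0.00134299, -0.00068125, -0.00157976,
        0.00034612]), 'joint_efforts': array([-1.13825710e-03, -5.38791919e+01,  3.46441627e+01,  1.83899759e-02,
       -1.07624694e-04,  1.41098533e-05]), 'ee_pos': array([0.17930595, 0.49298824, 0.23068841]), 'tcp_rot': array([ 1.73537964e-01,  9.84826923e-01, -6.99333796e-04, -1.29829845e-04]), 'wrist_force': array([-0.08220485, -0.07861252,  0.16566217]), 'moment': array([0.00892054, 0.01888122, 0.00892108]), 'grip_force': 0.0, 'opening': 1.000068571553197}
top [[350.6, 0.0, 259.2], [0.0, 350.6, 190.5], [0.0, 0.0, 1.0]] [[-0.009, -0.997, 0.078, 0.315], [-1.0, 0.009, 0.01, 0.064], [-0.011, -0.078, -0.997, 0.96], [0.0, 0.0, 0.0, 1.0]]
scene [[456.8, 0.0, 253.5], [0.0, 456.8, 188.4], [0.0, 0.0, 1.0]] [[0.622, -0.411, 0.666, -0.493], [-0.783, -0.35, 0.515, -0.626], [0.021, -0.842, -0.54, 0.795], [0.0, 0.0, 0.0, 1.0]]
```

View pics/top0.png

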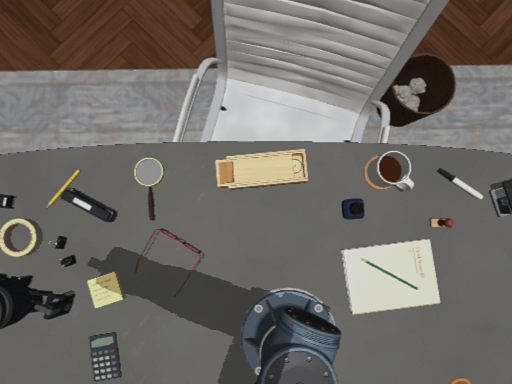

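View pics/scene0.png

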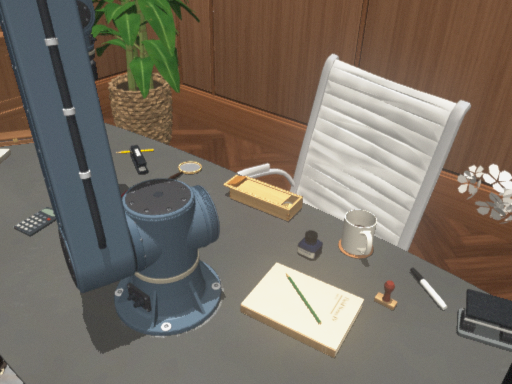

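Top view: the box spans about u 216–307, v 150–188. There is a darker patch at its left end (226,172), which may be the thumb pull. The mug is at (392,168), the ink bottle at (353,208) and the reading glass at (148,172). Next I'll enlarge the box in the top view.

Run:
```python
import cv2,numpy as np
a=cv2.imread("pics/top0.png")[140:200,205:320];b=cv2.imread("pics/scene0.png")[165:225,215:310]
a=cv2.resize(a,(690,360),interpolation=cv2.INTER_CUBIC);b=cv2.resize(b,(380,240),interpolation=cv2.INTER_CUBIC)
o=np.zeros((600,690,3),np.uint8);o[:360]=a;o[360:,:380]=b;cv2.imwrite("pics/crop0.png",o)
```

```text
(no output)
```

View pics/crop0.png

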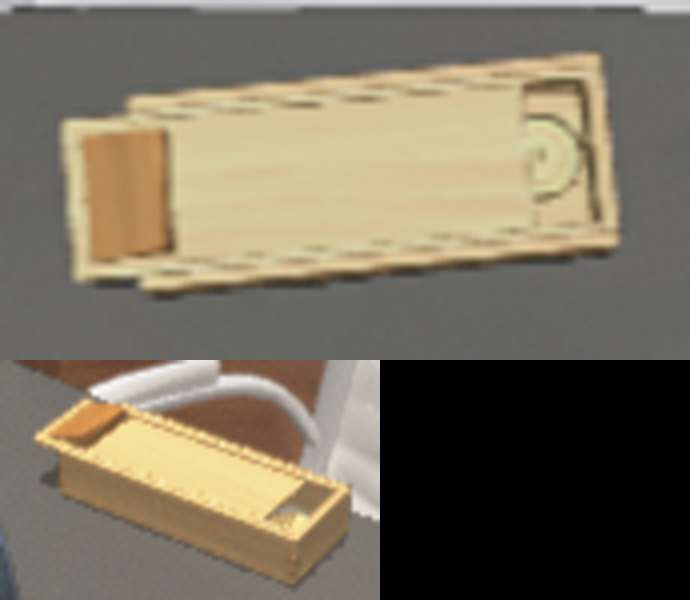

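Crop: the lid is about 30 mm ajar. The pull's upright face is at crop (168,190), full-image u≈233. The rim corners are at crop (128,97), (601,54), (617,246) and (145,295), and the tealight is in the first (right) bay.

```bash
cat > h.py <<'E'
from workcell import *
import numpy as np
from scipy.spatial.transform import Rotation as R
def ray(name,uv,z,c=None):
    c=c or calibration(name);K=np.array(c["K"]);T=np.array(c["extrinsics"])
    uv=np.atleast_2d(np.array(uv,float));d=np.c_[uv,np.ones(len(uv))]@np.linalg.inv(K).T@T[:3,:3].T
    o=T[:3,3];return o+d*((z-o[2])/d[:,2])[:,None]
E
python3 - <<'E'
from h import *
f=lambda P:np.array(P)/6+[205,140]-0.4
r=ray("top",f([[128,97],[601,54],[617,246],[145,295]]),.043);print("rim",r.round(4).tolist())
c=r.mean(0);ey=(r[0]+r[3]-r[1]-r[2])/2;L=np.linalg.norm(ey);W=np.linalg.norm((r[0]+r[1]-r[2]-r[3])/2);print("centre",c.round(4),"L,W",L,W,"yaw",np.arctan2(-ey[0],ey[1]))
p=ray("top",f([[166,128],[173,250]]),.045);print("face",p.round(4).tolist(),"mid",p.mean(0))
print("joint est",(p.mean(0)-c)@ey/L)
s=get_state();Rm=R.from_quat(s["tcp_rot"]).as_matrix();print(Rm.round(3).tolist())
print(calibration("wrist"))
E
```

```text
rim [[0.4794, 0.1601, 0.043], [0.4963, -0.0486, 0.043], [0.4112, -0.054, 0.043], [0.3917, 0.1528, 0.043]]
centre [0.4447 0.0526 0.043 ] L,W 0.2085111719956568 0.0866377120750911 yaw 0.08761267694289046
face [[0.4651, 0.1432, 0.045], [0.4112, 0.1403, 0.045]] mid [0.43811098 0.14173236 0.045     ]
joint est 0.08938484217942132
[[-0.94, 0.342, -0.0], [0.342, 0.94, -0.001], [-0.0, -0.001, -1.0]]
{'K': array([[270.03747574,   0.        , 252.0823226 ],
       [  0.        , 270.03747574, 189.39513862],
       [  0.        ,   0.        ,   1.        ]]), 'extrinsics': array([[ 3.41951359e-01,  8.98997005e-01,  2.73630503e-01,
         1.09105595e-01],
       [ 9.39717272e-01, -3.26871280e-01, -1.00432140e-01,
         5.18882427e-01],
       [-8.46240105e-04,  2.91478217e-01, -9.56577092e-01,
         3.72871698e-01],
       [ 0.00000000e+00,  0.00000000e+00,  0.00000000e+00,
         1.00000000e+00]])}
```

Box centre is about (0.445, 0.053) with yaw 0.088 rad, and the pull face is at (0.438, 0.142). I'll move above the lid just on the −y side of the face, closing the fingers and turning −0.44 rad so that tool y lines up with box y.

```bash
python3 -m jog '1 -3.1 -2.3 0.6 -0.04; 0.8 -6.3 -4.6 1.2 -0.08; 0.5 -9.4 -6.8 1.8 -0.12; 0 -12.6 -9.1 2.4 -0.16; 0 -15.7 -11.4 3 -0.2; 0 -18.9 -13.7 3.6 -0.24; 0 -22 -16 4.2 -0.28; 0 -25.1 -18.2 4.8 -0.32; 0 -28.3 -20.5 5.4 -0.36; 0 -31.4 -22.8 6 -0.4; 0 -34.6 -25.1 6.6 -0.437; 0 -37.7 -27.4 7 -0.437' 20 && python3 -m jog '0 0 0 0 0; 0 0 0 0 0; 0 0 0 0 0;0 0 0 0 0'
python3 - <<'E'
from h import *;import cv2
s=get_state();print(s["ee_pos"],R.from_quat(s["tcp_rot"]).as_matrix().round(3).tolist(),s["wrist_force"],s["opening"])
c=calibration("wrist");p,d=get_image("wrist");cv2.imwrite("pics/w1.png",p);np.savez("pics/w1.npz",K=c["K"],E=c["extrinsics"],d=d)
E
```

```text
clock: 1.1
ee_pos: [0.4405, 0.105, 0.1608]
tcp_rot: [-0.045, 0.999, -0.0, -0.0]
wrist_force: [0.4, 0.8, -0.4]
opening: -0.002
grip_force: 0.0
clock: 1.43
ee_pos: [0.4395, 0.1077, 0.1613]
tcp_rot: [-0.045, 0.999, 0.0, -0.0]
wrist_force: [0.2, 0.1, -0.1]
opening: -0.004
grip_force: 0.0
[0.43947017 0.10774995 0.16129938] [[-0.996, -0.089, -0.0], [-0.089, 0.996, 0.0], [0.0, 0.0, -1.0]] [ 0.20555255  0.13314539 -0.05375675] -0.004394367000920887
```

View pics/w1.png

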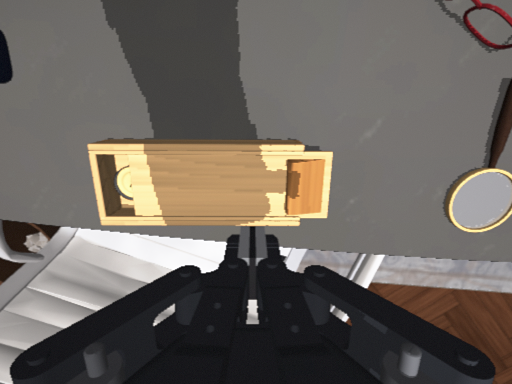

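Wrist view: the pull face is the dark edge at u≈288, v 160–215. The shut fingers end near (252,230). The lid runs between the box's sides, u 135–330. I'll use this view to cross-check the face.

Run:
```python
from h import *
w=np.load("pics/w1.npz");c=dict(K=w["K"],extrinsics=w["E"])
for z in(.039,.052):print(z,ray("wrist",[[288,161],[288,214]],z,c).round(4).tolist())
print("rim ends",ray("wrist",[[300,141],[299,223],[92,145],[99,225]],.043,c).round(4).tolist())
```

```text
0.039 [[0.4128, 0.1415, 0.039], [0.4689, 0.1487, 0.039]]
0.052 [[0.4104, 0.1396, 0.052], [0.4638, 0.1464, 0.052]]
rim ends [[0.3918, 0.1499, 0.043], [0.4764, 0.1608, 0.043], [0.4133, -0.0485, 0.043], [0.4972, -0.0481, 0.043]]
```

Both views agree. Descend to a fingertip height of about 45 mm, then approach the face.

```bash
python3 -m jog '0 0 0 2.5 0; 0 0 0 5 0; 0 0 0 7.5 0; 0 0 0 9.5 0; 0 0 0 10.7 0; 0 0 0 11.2 0; 0 0 0 11.5 0; 0 0 0 11.6 0; 0 0 0 11.6 0; 0 0 0 11.6 0' && python3 -m jog '0 0 0.3 0 0; 0 0 0.7 0 0; 0 0 1.1 0 0; 0 0 1.5 0 0; 0 0 1.9 0 0; 0 0 2.3 0 0; 0 0 2.7 0 0; 0 0 3.1 0 0; 0 0 3.5 0 0; 0 0 3.9 0 0; 0 0 3.9 0 0; 0 0 3.9 0 0'
```

```text
clock: 2.32
ee_pos: [0.4406, 0.1074, 0.0461]
tcp_rot: [-0.044, 0.999, 0.0, 0.001]
wrist_force: [-0.1, -0.2, 0.7]
opening: 0.001
grip_force: 0.0
clock: 3.32
ee_pos: [0.4366, 0.1463, 0.0453]
tcp_rot: [-0.044, 0.999, 0.0, 0.0]
wrist_force: [0.6, -0.7, 1.0]
opening: -0.001
grip_force: 0.5
```

Contact force in y is about 0.7 N, so it's pushing. Continue most of the way, short of the stop.

```bash
python3 -m jog '0 0 0.7 0 0; 0 0 1.4 0 0; 0 0 2.1 0 0; 0 0 2.8 0 0; 0 0 3.5 0 0; 0 0 4.2 0 0; 0 0 4.9 0 0; 0 0 5.6 0 0; 0 0 6.3 0 0; 0 0 7 0 0; 0 0 7.6 0 0; 0 0 8 0 0' && python3 -m jog '0 0 0 0 0;0 0 0 0 0;0 0 0 0 0'
python3 - <<'E'
from h import *;import cv2
p,d=get_image("top");cv2.imwrite("pics/top2f.png",p)
cv2.imwrite("pics/top2.png",cv2.resize(p[130:210,170:320],(750,400),interpolation=cv2.INTER_CUBIC))
E
```

```text
clock: 4.32
ee_pos: [0.4296, 0.2264, 0.0453]
tcp_rot: [-0.044, 0.999, 0.0, 0.0]
wrist_force: [1.2, -1.1, 2.2]
opening: -0.0
grip_force: 1.2
clock: 4.57
ee_pos: [0.4297, 0.2257, 0.0453]
tcp_rot: [-0.044, 0.999, 0.0, 0.0]
wrist_force: [0.3, 0.7, 1.0]
opening: -0.001
grip_force: 0.9
```

View pics/top2.png

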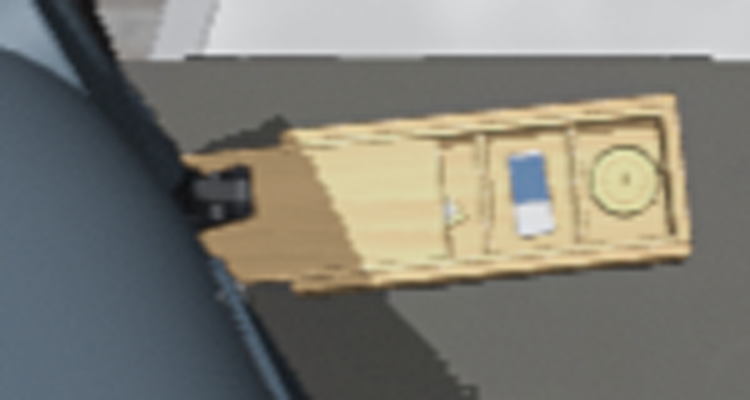

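The box hasn't moved. The lid edge is now at crop u≈442, about 115 mm open. The tealight is at (626,180), the eraser at (530,192), and the sharpener is appearing at (455,210) in the third bay. I'll push the remaining 35 mm or so, slowing near the stop.

```bash
python3 -m jog '0 0 0.4 0 0; 0 0 0.8 0 0; 0 0 1.2 0 0; 0 0 1.6 0 0; 0 0 2 0 0; 0 0 2.3 0 0; 0 0 2.5 0 0; 0 0 2.6 0 0; 0 0 2.7 0 0; 0 0 2.8 0 0; 0 0 2.9 0 0;0 0 2.9 0 0' && python3 -m jog '0 0 0.1 0 0;0 0 0.1 0 0; 0 0 0.2 0 0; 0 0 0.2 0 0;0 0 0.3 0 0;0 0 0.3 0 0'
```

```text
clock: 5.62
ee_pos: [0.4271, 0.2545, 0.0453]
tcp_rot: [-0.044, 0.999, 0.0, 0.0]
wrist_force: [2.0, 0.4, 2.9]
opening: -0.0
grip_force: 1.3
clock: 6.12
ee_pos: [0.4265, 0.2562, 0.0452]
tcp_rot: [-0.044, 0.999, -0.001, -0.0]
wrist_force: [1.2, -9.0, 6.7]
opening: -0.001
grip_force: 5.2
```

Run:
```python
from h import *;import cv2
p,d=get_image("top");cv2.imwrite("pics/top3f.png",p)
cv2.imwrite("pics/top3.png",cv2.resize(p[130:210,170:320],(750,400),interpolation=cv2.INTER_CUBIC))
```

```text
(no output)
```

View pics/top3.png

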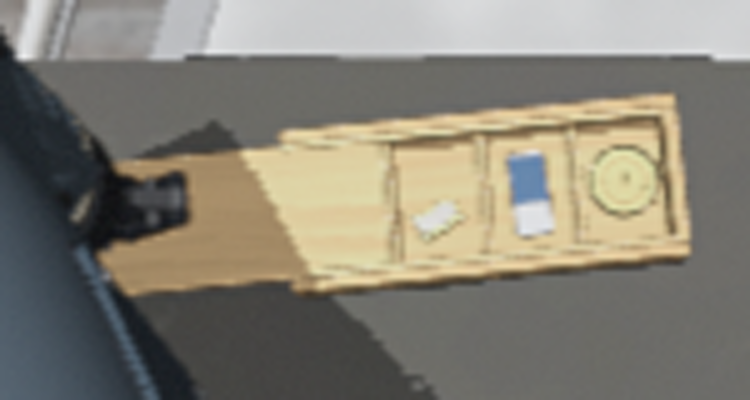

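The stop is reached: the force rose to 9 N, the lid edge is at crop u≈390 and the box corner is still at (675,96). The sharpener is at crop (438,218) in the third bay. Back off, rise and locate the sharpener.

```bash
python3 -m jog '0 0 -0.3 0 0; 0 0 -0.8 0 0; 0 0 -1 -0.5 0; 0 0 -1 -2 0; 0 0 -1 -4 0; 0 0 -1 -6 0; 0 0 -1 -7 0;0 0 -1 -7 0; 0 0 -1 -7 0'
python3 - <<'E'
from h import *
p=ray("top",[[170+438/5-.4,130+218/5-.4]],.016)[0];s=get_state();M=R.from_quat(s["tcp_rot"]).as_matrix()
print(p,"tool shift cm",(M.T@(p+[0,0,.085]-s["ee_pos"])*100).round(2))
E
```

```text
clock: 6.92
ee_pos: [0.4277, 0.2475, 0.1155]
tcp_rot: [-0.044, 0.999, 0.0, 0.0]
wrist_force: [-0.2, -1.0, 0.3]
opening: 0.005
grip_force: 0.0
[0.43554954 0.07814727 0.016     ] tool shift cm [  0.71 -16.93   1.44]
```

```bash
python3 -m jog '0 0.1 -2 0 0; 0 0.2 -4.5 0 0; 0 0.3 -7.5 0 0; 0 0.4 -10.5 0 0; 0 0.5 -13 0 0; 0 0.6 -15 0 0; 0 0.7 -16.3 0 0; 0 0.7 -16.9 0 0; 0 0.7 -16.9 0 0; 0 0.7 -16.9 0 0; 0 0.7 -16.9 0 0'
python3 - <<'E'
from h import *;import cv2
c=calibration("wrist");p,d=get_image("wrist");cv2.imwrite("pics/w4.png",p);np.savez("pics/w4.npz",K=c["K"],E=c["extrinsics"])
E
```

```text
clock: 7.83
ee_pos: [0.4354, 0.0791, 0.1149]
tcp_rot: [-0.044, 0.999, 0.0, -0.0]
wrist_force: [-0.6, -0.5, 0.5]
opening: 0.005
grip_force: 0.0
```

View pics/w4.png

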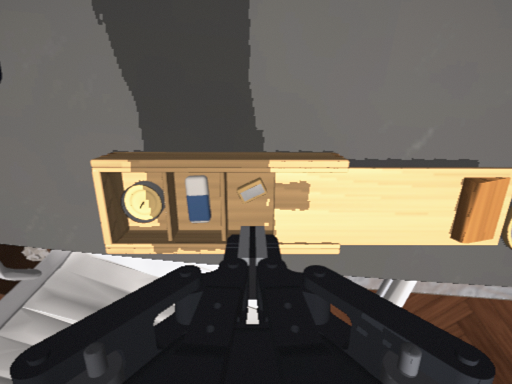

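Wrist view: the sharpener (brass with a steel blade) is at (252,190), directly in line with the fingers. The lid is fully out, with the pull at (480,210), and the eraser and tealight are untouched.

Run:
```python
from h import *
w=np.load("pics/w4.npz");c=dict(K=w["K"],extrinsics=w["E"])
p=ray("wrist",[[252,190]],.016,c)[0];s=get_state();M=R.from_quat(s["tcp_rot"]).as_matrix()
print(p,(M.T@(p+[0,0,.036]-s["ee_pos"])*100).round(2))
f=ray("wrist",[[459,240],[467,178]],.045,c);r=ray("wrist",[[346,153],[339,250],[93,162],[104,252]],.043,c);print(f.round(4).tolist(),r.round(4).tolist(),"centre",r.mean(0),"lid",np.linalg.norm(f.mean(0)-[.439,.1435,.045]))
```

```text
[0.43474181 0.07937033 0.016     ] [0.07 0.02 6.31]
[[0.4554, 0.2622, 0.045], [0.4004, 0.2514, 0.045]] [[0.3892, 0.1505, 0.043], [0.4753, 0.1607, 0.043], [0.4143, -0.0508, 0.043], [0.4957, -0.0477, 0.043]] centre [0.44363013 0.05317792 0.043     ] lid 0.1138495435558064
```

A 9 N reaction with the box unmoved, and the lid edge at the third divider, confirm the lid is at its stop. Now descend 6.3 cm and hold.

```bash
python3 -m jog '0 0 0 1.5 0; 0 0 0 3 0; 0 0 0 4.3 0; 0 0 0 5.3 0; 0 0 0 6 0; 0 0 0 6.3 0; 0 0 0 6.3 0; 0 0 0 6.3 0; 0 0 0 6.3 0; 0 0 0 6.3 0; 0 0 0 6.3 0; 0 0 0 6.3 0' && python3 -m jog '0 0 0 0 0;0 0 0 0 0;0 0 0 0 0;0 0 0 0 0;0 0 0 0 0;0 0 0 0 0;0 0 0 0 0;0 0 0 0 0;0 0 0 0 0;0 0 0 0 0;0 0 0 0 0;0 0 0 0 0' && python3 -m jog '0 0 0 0 0;0 0 0 0 0;0 0 0 0 0;0 0 0 0 0;0 0 0 0 0;0 0 0 0 0;0 0 0 0 0;0 0 0 0 0;0 0 0 0 0;0 0 0 0 0;0 0 0 0 0;0 0 0 0 0' && python3 -m jog '0 0 0 0 0;0 0 0 0 0;0 0 0 0 0;0 0 0 0 0;0 0 0 0 0;0 0 0 0 0'
python3 - <<'E'
from h import *;import cv2
p,d=get_image("top");cv2.imwrite("pics/top5.png",cv2.resize(p[130:210,170:320],(750,400),interpolation=cv2.INTER_CUBIC))
E
```

```text
clock: 8.88
ee_pos: [0.4357, 0.0785, 0.0526]
tcp_rot: [-0.044, 0.999, -0.0, 0.0]
wrist_force: [0.7, -0.4, -0.2]
opening: -0.001
grip_force: 0.0
clock: 9.88
ee_pos: [0.4355, 0.0785, 0.0523]
tcp_rot: [-0.044, 0.999, -0.0, -0.0]
wrist_force: [-0.3, -0.3, 0.5]
opening: 0.003
grip_force: 0.0
clock: 10.88
ee_pos: [0.4356, 0.0785, 0.0523]
tcp_rot: [-0.044, 0.999, -0.0, -0.0]
wrist_force: [-0.4, 0.5, 0.3]
opening: 0.004
grip_force: 0.0
clock: 11.38
ee_pos: [0.4355, 0.0785, 0.0523]
tcp_rot: [-0.044, 0.999, -0.0, -0.0]
wrist_force: [-0.2, -0.0, -0.0]
opening: -0.002
grip_force: 0.0
```

View pics/top5.png

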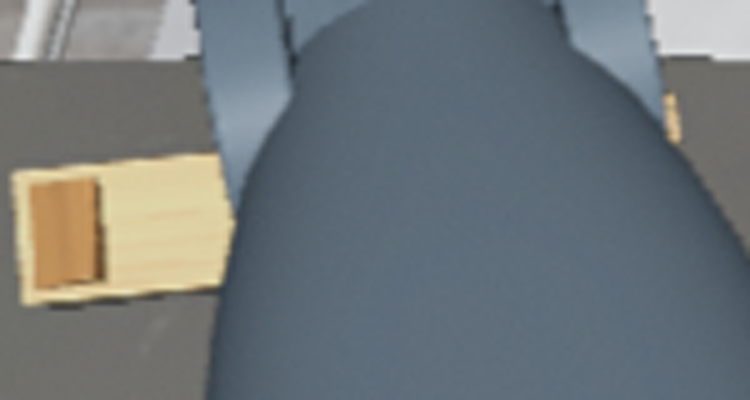

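The lid stands fully out with its end at crop (15,240) and the pull at (65,232). The box corner is still at (672,95), so the arm is pointing over a box that hasn't moved. Handing in.

```bash
python3 -c "from workcell import *;print(hand_in())"
```

```text
the job is handed in; nothing more can be done
None
```

The lid is pushed open to its stop, and the arm is holding still about 3 cm above the pencil sharpener in the third bay; the box shows no visible movement, and the job is handed in (no verdict was returned).

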